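# Blow out a micropipette in its stand and hold it leaning over the rinse dish

### The job

The micropipette with the blue button needs its nozzle rinsed. While it still hangs in its stand, press its button all the way down to blow it out and let the button spring fully back; then draw that pipette up out of the stand and lean it over, nozzle down, to about half way between upright and level. Finish still holding it like that, its nozzle tip over the middle of the small round dish and a few centimetres above the rim, touching nothing; never let the nozzle come up to level, and leave the yellow-button pipette, the dish and the wash bottle as they are.

Things in the scene. Friction and masses are not known exactly. Their poses are not given: they have to be found in the camera images.
- pipette_blue: Micropipette with blue button, 218 mm, 85 g, hanging loose in either place of the stand. +y: nozzle to button (up); +x: finger hook, away from the robot. Long axis at x=-10.75, z=12.5 mm; nozzle tip at y=-109. White handle y=-8 to 75 mm, 25 mm thick along z (flat faces z=0 and z=25 are the grip; free above y=10), up to 50 mm wide along x; shaft below it at most 15 mm thick.
- blue_handle (a point): Grip point on the long axis inside the handle of the blue-button pipette: 11 mm below the handle's top end, 45 mm below the button's top face, 173 mm above the nozzle tip. Axes as pipette_blue (25 mm thick along z).
- blue_button (a point): Centre of the top face of the blue button (17 mm across, about 235 mm above the worktop as it hangs); moves with the button.
- pipette_blue_plunger (a joint): Travel of the blue button in m: 0 up, 0.010 fully down at its stop. A spring of 800 N/m returns it (about 8.5 N at the stop).
- blue_nozzle (a point): Tip of the nozzle of the blue-button pipette, about 17 mm above the worktop as it hangs; same axes as pipette_blue.
- pipette_yellow: The same pipette with a yellow button, hanging in the other place of the stand; a bystander. Same frame as pipette_blue.
- pipette_yellow_plunger (a joint): Travel of the yellow button in m, 0 up.
- pipette_stand: Fixed white and grey two-place stand, 84 mm deep (x), 190 mm wide (y), 128 mm high; origin under its centre. Places at x=-10, y=+45 and -45 mm: the handle's shoulder sits in a 31 x 20 mm opening of the upper tier (top at 118 mm) between cheeks 14 mm high, 36 mm over their outsides; the shaft passes a 17.5 mm hole of the lower tier (top at 66 mm). A pipette comes out straight up, by 105 mm or more.
- rinse_dish: Small round steel dish, 73 mm across the rim, 28 mm high, 80 g, loose on the worktop to the right of the stand; origin at the centre of its underside.
- dish_rim (a point): Centre of the dish's mouth, 28 mm above the worktop.
- wash_bottle: White wash bottle with a red bent spout, 63 x 96 x 192 mm, standing to the right of the dish; a bystander. Origin under it; its body spans y = -14 to 48 mm of its frame.
Things that resemble listed ones, but are neither listed nor needed, are in the scene too. Leave any green look-alike of the rinse_dish alone.

How it is judged:
On the way, in this order (a step that is already met when the one before it is completed fails the run):
1. the blue button is pressed to its stop while the pipette hangs in the stand (value of joint pipette_blue_plunger above 0.0088 m and height (world z) of blue_nozzle below 0.03 m), for 0.1 s.
2. the blue button has sprung back, the pipette still in the stand (value of joint pipette_blue_plunger below 0.0015 m and height (world z) of blue_nozzle below 0.03 m), for 0.1 s.
3. the blue-button pipette is drawn clear of the stand (height (world z) of blue_handle above 0.22 m and contact force between pipette_blue and pipette_stand below 0.05 N and contact force between pipette_blue and the fingers above 1 N and (height (world z) of blue_nozzle above 0.118 m or horizontal distance between blue_nozzle and pipette_stand above 0.16 m)), for 0.1 s.
At the end, for the whole second after the job is handed in: The fingers hold the blue-button pipette still, leaning 30 to 60 degrees from upright, nozzle tip within 30 mm of the dish's centre from above and 10 to 80 mm over its rim, touching nothing else, button up; yellow pipette within 12 mm, dish 15 mm, bottle 20 mm of their start (angle between pipette_blue's own y axis and vertical between 0.52 and 1.05 rad and horizontal distance between blue_nozzle and dish_rim below 0.03 m and height (world z) of blue_nozzle between 0.038 and 0.108 m and contact force between pipette_blue and the fingers above 1 N and contact force between pipette_blue and rinse_dish below 0.05 N and contact force between pipette_blue and pipette_stand below 0.05 N and contact force between pipette_blue and wash_bottle below 0.05 N and linear speed of pipette_blue below 0.02 m/s and value of joint pipette_blue_plunger below 0.002 m and distance of pipette_yellow from where it was at the start of the episode below 0.012 m and angle between pipette_yellow's own y axis and vertical below 0.12 rad and distance of rinse_dish from where it was at the start of the episode below 0.015 m and angle between rinse_dish's own z axis and vertical below 0.1 rad and distance of wash_bottle from where it was at the start of the episode below 0.02 m); the arm keeps its last pose, push and grip.
It fails at once if the nozzle comes up to level (angle between pipette_blue's own y axis and vertical above 1.45 rad).
It fails at once if the yellow button is pressed (value of joint pipette_yellow_plunger above 0.004 m).
It fails at once if the yellow-button pipette is disturbed (distance of pipette_yellow from where it was at the start of the episode above 0.02 m).
It fails at once if the dish or the wash bottle is knocked away (distance of any of rinse_dish, wash_bottle from where it was at the start of the episode above 0.03 m).
It also fails if it takes over 43 s, if anything falls off the work surface, if the arm or the gripper's body presses on something with over 40 N, if the wrist force passes 120 N, or if a joint passes its speed limit or range.

### The arm

A 6-joint arm with a two-finger parallel gripper is mounted at the origin on a cart in front of the work surface, level with it; the furniture and walls round the work are solid. World frame = base frame: x ahead of the robot, y to its left, z up, the work surface at z = 0. Lengths are in m, angles in rad, forces in N, time in s.
With the tool pointing down it reaches from about 0.425 to 0.95 m from the base axis. Payload 3.5 kg.
Tool frame: the origin (TCP) lies between the finger pads; the fingertips stand 19 mm ahead of it and the grasp point (between the pads) is the TCP; z points along the fingers, y is the line along which they close (so a half turn about z gives the same grasp; the last joint's range is limited). The gripper opens to 85 mm and grips with 20 to 120 N. Pads are 22 mm wide; open, the fingers measure 114 mm over their backs; the gripper's body (76 mm by 85 mm) begins 54 mm behind the grasp point. The pads swing forward as they close: fully open they stand 13 mm farther back than shut.
Start: joints at [-1.365, 0.286, 1.577, -0, 1.279, -0.15], TCP at [0.235, -0.633, 0.25] pointing down, gripper open.
Joint ranges: [-2.77, 2.77], [-0.9, 2.22], [0.21, 2.48], [-1.53, 4.67], [0.24, 2.81], [-2.84, 2.84]. Speed limits (rad/s): [2.79, 2.79, 3.14, 3.14, 3.14, 3.14].

### API

Orientations are given as a unit quaternion [x, y, z, w].
In Python, from plant import get_state, cams, ctrl gives the robot as it stands. The module is installed in compiled form; this text tells all that it offers.
- The arm moves only by the tool jog_arm, never from a script. Its argument "deltas" is text: rows parted by semicolons, each of 6 numbers parted by spaces: the shift along the world's x, y, z normalised to -1 to 1, where 1 is 0.02 m, then the turn, a rotation vector about the world's x, y, z normalised to -1 to 1, where 1 is 0.1 rad. In form: x y z ax ay az; .... A call has 1 to 20 rows; each row shifts and turns the commanded pose from where the row before left it; what a row does not reach is not made up. A row lasts 1/8 s, in which the tool goes at most 62.5 mm and 10.7 degrees, less where a joint would pass 70% of its speed; a pose out of reach is approached as far as the arm can. A call with a number of a shift or a turn outside -1 to 1 is refused whole. A call with a gripper value outside its range is refused whole. "gripper" is the opening, from 0 (shut) to 1 (fully open), set as the call begins (left out, the last holds). The fingers move at their own pace and stop on an object; "squeeze" is the grip in N (left out, the last holds). Time passes only in rows, so rows that do not move let the fingers close. It gives the time, the measured TCP pose, the force, the opening and the grip force at its end, in the units of the state.
- get_state(): the state, without advancing time (a new reading comes with each control period).
- cams.read_camera(name): name is "side" or "top"; returns a dict with "color" (480x640x3 uint8, blue, green, red), "vfov" (degrees; the focal length in pixels is half the picture's height over the tangent of half this angle, whatever the lens; pixels are square), "cx", "cy" (the principal point, pixels), "distortion" ([k1, k2, p1, p2, k3] as OpenCV has them; the pictures are not rectified), "rvec" (rotation vector, rad) and "tvec" (3), from world to camera coordinates, as OpenCV has them. Camera axes: x right, y down, z forward; pixel columns grow to the right and rows downward; lengths in m; the calibration is good to about 2 mm. A picture is of the moment at which its call begins. There is no depth.
- ctrl.sign_off(): hands the job in; it is judged then, once.
The state is a dict: "time": time; "qpos": joint angles; "dq": joint speeds; "joint_efforts": joint torques, N m; "eef_pos": TCP position; "tcp_rot": TCP orientation; "contact_force": force on the tool from outside, world axes, zero at the start; "wrist_torque": the same for the moment, N m; "opening": opening from 0.0 (shut) to 1.0 (fully open); "finger_force": force on a finger pad.
Only numpy, scipy, OpenCV 4.12 (cv2) and the standard library are available. Lean on these libraries where they do the work, as an engineer would, in place of code of your own. Each camera call takes 0.05 s, during which the arm holds its last target. There are 200 camera calls.

## Working session

There is one attempt and no reset: what is moved stays moved. The work goes in short steps, Python scripts to look and compute and a tool call to move; the robot and the scene stay as the last step left them, time stands still between calls to the robot, and variables do not carry over. Pictures are saved under pics/ and viewed, at most 10 in all, crops included, and the job is handed in when it is done.

Besides the shell and the picture viewer there is one more tool, called after "Request:" by a JSON object that holds its "op" and its "data". jog_arm: Moves the arm, as the interface text tells. Its arguments: {"type":"object","properties":{"deltas":{"type":"string"},"gripper":{"type":"number"},"squeeze":{"type":"number"}},"required":["deltas"]}

```bash
mkdir -p pics; cat > h.py <<'E'
import numpy as np,cv2
from plant import get_state,cams,ctrl
def snap(n,f=None):
    c=cams.read_camera(n); 
    if f: cv2.imwrite('pics/'+f,c['color'])
    return c
def K(c):
    f=240/np.tan(np.radians(c['vfov'])/2); return np.array([[f,0,c['cx']],[0,f,c['cy']],[0,0,1.]])
def ray(c,uv):
    p=cv2.undistortPoints(np.array([[uv]],float),K(c),np.array(c['distortion']))[0,0]
    R=cv2.Rodrigues(np.array(c['rvec'],float))[0]; o=-R.T@np.array(c['tvec'],float).ravel()
    return o,R.T@np.array([p[0],p[1],1])
def atz(c,uv,z):
    o,d=ray(c,uv); return o+d*(z-o[2])/d[2]
def proj(c,P):
    return cv2.projectPoints(np.array(P,float).reshape(-1,3),np.array(c['rvec'],float),np.array(c['tvec'],float),K(c),np.array(c['distortion']))[0][:,0]
def tri(c1,u1,c2,u2):
    o1,d1=ray(c1,u1);o2,d2=ray(c2,u2)
    s=np.linalg.lstsq(np.c_[d1,-d2],o2-o1,rcond=None)[0]
    a,b=o1+s[0]*d1,o2+s[1]*d2; return (a+b)/2,np.linalg.norm(a-b)
E
python3 -c "
from h import *
for n in('top','side'):
  c=snap(n,n+'0.png');o,d=ray(c,(320,240));print(n,o,d,c['vfov'],c['distortion'])
print(get_state())"
```

```text
top [0.46049258 0.07278796 1.4546538 ] [ 0.0695988  -0.01618801 -0.9974471 ] 45.61642966277446 [-0.05711745  0.          0.          0.          0.        ]
side [0.37072555 0.79071754 0.76234833] [ 0.15814374 -0.7675829  -0.62123664] 54.883445595474576 [-0.04369242  0.          0.          0.          0.        ]
{'time': 0.1, 'qpos': array([-1.36500063e+00,  2.87122813e-01,  1.57804890e+00,  1.65972657e-05,
        1.27860922e+00, -1.49972636e-01]), 'dq': array([ 5.81159179e-04, -1.54122941e-03, -2.04960568e-03,  6.98616750e-04,
       -8.32901645e-05, -1.64935386e-03]), 'joint_efforts': array([ 5.45625826e-04, -4.07297122e+01, -2.93699938e+01, -1.50505939e-04,
        3.44405438e-03, -6.77445300e-06]), 'eef_pos': array([ 0.23504209, -0.63215652,  0.24904505]), 'tcp_rot': array([ 9.84220123e-01,  1.76945055e-01, -2.25940560e-05, -1.09393883e-03]), 'contact_force': array([-0.63484595, -0.20890418,  0.08189735]), 'wrist_torque': array([-0.00122988,  0.02061989, -0.00093934]), 'finger_force': 0.0, 'opening': 1.000448116880542}
```

View pics/top0.png

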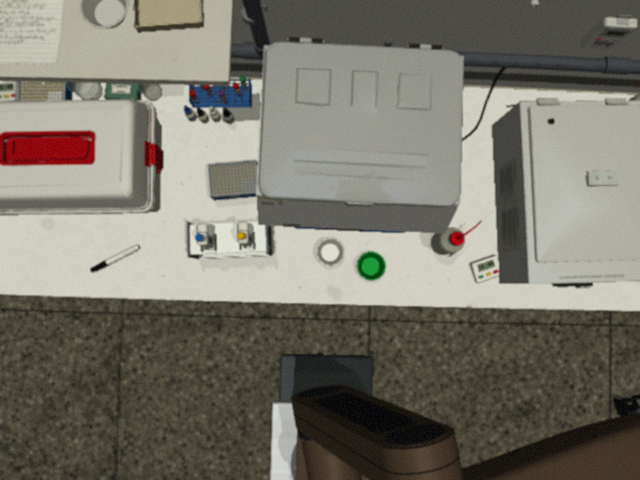

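View pics/side0.png

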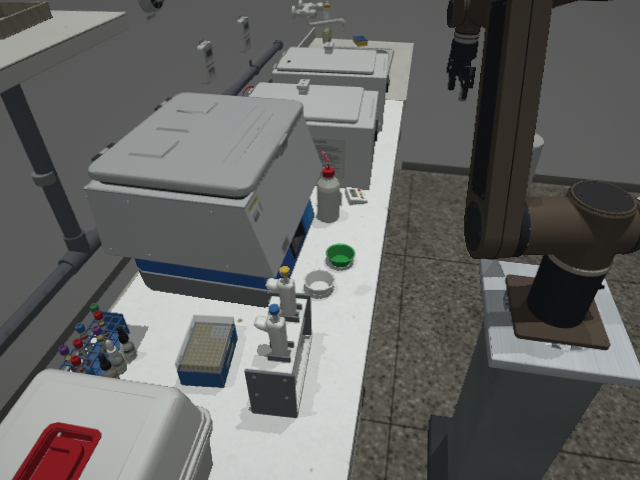

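The top view shows blue at about (199,238), yellow at (241,235), the dish at (330,252), the green look-alike at (371,265) and the bottle cap at (456,239). The side view shows the blue button at (274,309), yellow at (285,270) and the dish at (319,284).

```bash
python3 -c "
from h import *
t=cv2.imread('pics/top0.png');s=cv2.imread('pics/side0.png')
a=cv2.resize(t[205:285,180:350],None,fx=4,fy=4,interpolation=cv2.INTER_CUBIC)
b=cv2.resize(s[255:365,235:345],(400,400),interpolation=cv2.INTER_CUBIC)[:, :]
im=np.zeros((600,800,3),np.uint8); im[:280,:680]=a[:280]; im[280:,:320]=cv2.resize(s[260:340,245:325],(320,320),interpolation=cv2.INTER_CUBIC); im[280:,330:790]=cv2.resize(s[260:420,240:470],(460,320),interpolation=cv2.INTER_CUBIC)
cv2.imwrite('pics/c0.png',im)
ct=snap('top');cs=snap('side')
def blob(im,lo,hi,roi):
  x0,y0,x1,y1=roi; h=cv2.cvtColor(im,cv2.COLOR_BGR2HSV)[y0:y1,x0:x1]
  m=cv2.inRange(h,lo,hi); n,l,st,ce=cv2.connectedComponentsWithStats(m); i=1+np.argmax(st[1:,4]); return ce[i]+[x0,y0],st[i]
for nm,lo,hi,r1,r2 in(('blue',(100,120,60),(125,255,255),(185,222,215,260),(262,298,290,325)),('yel',(18,120,60),(35,255,255),(225,222,260,255),(275,260,295,285))):
  u,s1=blob(t,lo,hi,r1);v,s2=blob(s,lo,hi,r2);print(nm,u,s1,v,s2,tri(ct,u,cs,v),atz(ct,u,.235),atz(cs,v,.235))
print(atz(ct,(330,252),.028),atz(cs,(319,281),.028),atz(ct,(371,265),.028))
print('edge',atz(ct,(330,302),0),'box',[atz(ct,p,0) for p in((257,222),(452,230))],'bottle',atz(ct,(456,239),.19))
"
```

```text
blue [198.61290323 237.25806452] [11 12  6  7 31] [273.6        309.05882353] [ 7  6 10 11 85] (array([0.54437035, 0.31430009, 0.22722335]), np.float64(0.00038012151122833357)) [0.54402306 0.31281703 0.235     ] [0.54165893 0.32119949 0.235     ]
yel [240.46666667 235.26666667] [12 10  8  7 45] [284.32394366 270.3943662 ] [ 5  6  9 10 71] (array([0.5509794 , 0.22424424, 0.22772201]), np.float64(0.0008626007448402451)) [0.55086232 0.22344337 0.235     ] [0.54809813 0.23190859 0.235     ]
[0.53065499 0.02377823 0.028     ] [0.53009141 0.03263431 0.028     ] [ 0.50096464 -0.07979176  0.028     ]
edge [0.404976   0.01946621 0.        ] box [array([0.60349162, 0.21150547, 0.        ]), array([ 0.59760564, -0.29038211,  0.        ])] bottle [ 0.55972931 -0.25223129  0.19      ]
```

View pics/c0.png

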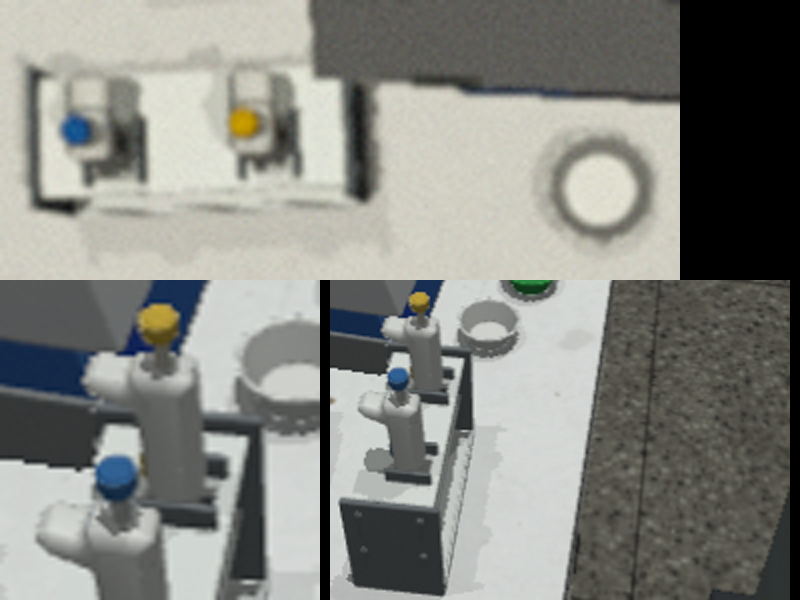

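Blue is at about (0.544, 0.313), which agrees with the given height. The stand's yaw is about +0.07 rad. The dish is at (0.530, 0.025), and there is a tall box front at x≈0.60. I'll traverse at x≈0.475 with the fingers shut.

Request:
{"op": "jog_arm", "data": {"deltas": "0.6 1 0.25 0 0 -0.15;0.6 1 0.25 0 0 -0.15;0.6 1 0.25 0 0 -0.15;0.6 1 0.25 0 0 -0.15;0.6 1 0.25 0 0 -0.15;0.6 1 0.25 0 0 -0.15;0.6 1 0.25 0 0 -0.15;0.6 1 0.25 0 0 -0.15;0.6 1 0.25 0 0 -0.15;0.6 1 0.25 0 0 -0.15;0.6 1 0.25 0 0 -0.15;0.6 1 0.25 0 0 -0.15;0.6 1 0.25 0 0 -0.15;0.6 1 0.25 0 0 -0.15;0.6 1 0.25 0 0 -0.15;0.6 1 0.25 0 0 -0.15;0.6 1 0.25 0 0 -0.15;0.6 1 0.25 0 0 -0.15;0.6 1 0.25 0 0 0;0.6 1 0.25 0 0 0", "gripper": 0, "squeeze": 30}}

```text
time: 2.7
eef_pos: [0.4754, -0.2319, 0.3503]
tcp_rot: [0.999, 0.043, -0.0, -0.0]
contact_force: [0.5, 0.7, 0.5]
opening: -0.002
finger_force: 0.0
```

Request:
{"op": "jog_arm", "data": {"deltas": "0 1 0 0 0 0;0 1 0 0 0 0;0 1 0 0 0 0;0 1 0 0 0 0;0 1 0 0 0 0;0 1 0 0 0 0;0 1 0 0 0 0;0 1 0 0 0 0;0 1 0 0 0 0;0 1 0 0 0 0;0 1 0 0 0 0;0 1 0 0 0 0;0 1 0 0 0 0;0 1 0 0 0 0;0 1 0 0 0 0;0 1 0 0 0 0;0 1 0 0 0 0;0 1 0 0 0 0;0 1 0 0 0 0;0 0 0 0 0 0"}}

```text
time: 5.2
eef_pos: [0.4747, 0.1486, 0.3503]
tcp_rot: [0.999, 0.044, -0.0, 0.0]
contact_force: [-1.0, 0.2, -0.4]
opening: -0.0
finger_force: 0.0
```

Request:
{"op": "jog_arm", "data": {"deltas": "0 1 0 0 0 0;0 1 0 0 0 0;0 1 0 0 0 0;0 1 0 0 0 0;0 1 0 0 0 0;0.7 1 0 0 0 0;0.7 1 0 0 0 0;0.7 1 0 0 0 0;0.7 0.25 0 0 0 0;0.65 0 -0.9 0 0 0;0 0 -0.9 0 0 0;0 0 -0.9 0 0 0;0 0 -0.9 0 0 0;0 0 0 0 0 0"}}

```text
time: 6.95
eef_pos: [0.5429, 0.3118, 0.2755]
tcp_rot: [0.999, 0.043, -0.002, 0.001]
contact_force: [0.1, -0.2, -0.5]
opening: -0.001
finger_force: 0.0
```

```bash
python3 -c "
from h import *
c=snap('side');t=snap('top');s=get_state();print(s['eef_pos'],s['qpos'])
p=s['eef_pos']-[0,0,.019]; print(proj(c,p),proj(t,p),proj(c,[.544,.3135,.235]))
im=np.zeros((600,800,3),np.uint8)
im[:,:480]=cv2.resize(c['color'][230:355,225:325],(480,600),interpolation=cv2.INTER_CUBIC)
im[:320,480:]=cv2.resize(t['color'][190:270,160:240],(320,320),interpolation=cv2.INTER_CUBIC)
cv2.imwrite('pics/p1.png',im)"
```

```text
[0.5440959  0.31233917 0.278518  ] [3.59586519e-01 1.62464930e-01 1.67118347e+00 1.04002495e-05
 1.30765942e+00 1.84451051e+00]
[[272.53040158 293.56660839]] [[196.57881572 236.36589812]] [[273.49989011 305.27421151]]
```

View pics/p1.png

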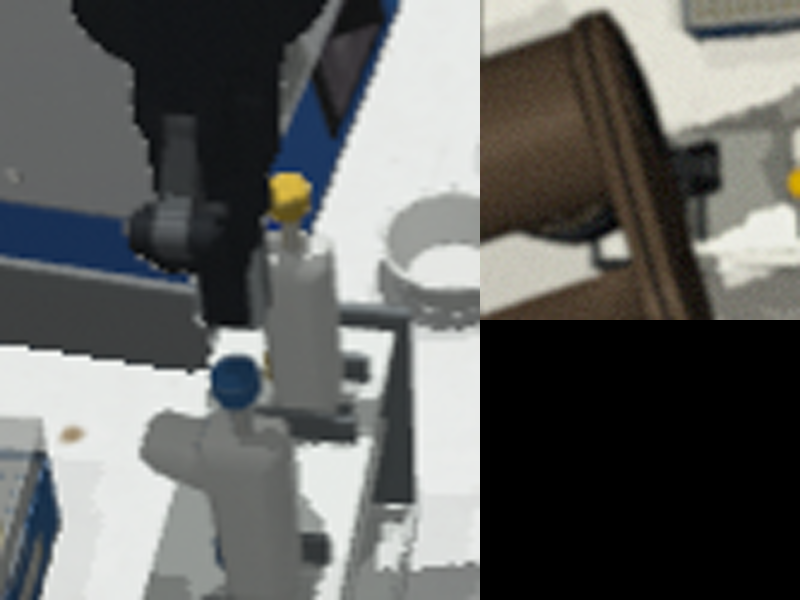

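The tip is at about (272,297), above the blue button whose top is at about (274,305), so they are lined up within about 3 mm. Pressing now.

Request:
{"op": "jog_arm", "data": {"deltas": "0 0.08 -0.5 0 0 0;0 0 -0.5 0 0 0;0 0 -0.15 0 0 0;0 0 -0.15 0 0 0;0 0 -0.1 0 0 0;0 0 -0.1 0 0 0;0 0 0 0 0 0"}}

```text
time: 7.92
eef_pos: [0.5445, 0.314, 0.2491]
tcp_rot: [0.999, 0.043, 0.001, -0.0]
contact_force: [0.1, -1.0, 3.3]
opening: -0.001
finger_force: 1.8
```

Request:
{"op": "jog_arm", "data": {"deltas": "0 0 -0.15 0 0 0;0 0 -0.15 0 0 0;0 0 -0.1 0 0 0;0 0 0 0 0 0;0 0 0 0 0 0"}}

```text
time: 8.55
eef_pos: [0.5451, 0.3143, 0.2433]
tcp_rot: [0.999, 0.043, 0.002, -0.001]
contact_force: [-1.6, -0.8, 9.6]
opening: 0.004
finger_force: 4.9
```

Request:
{"op": "jog_arm", "data": {"deltas": "0 0 -0.1 0 0 0;0 0 -0.1 0 0 0;0 0 0 0 0 0;0 0 0 0 0 0"}}

```text
time: 9.05
eef_pos: [0.5464, 0.3147, 0.243]
tcp_rot: [0.999, 0.043, 0.004, -0.001]
contact_force: [-3.5, -1.4, 18.7]
opening: 0.002
finger_force: 9.0
```

Request:
{"op": "jog_arm", "data": {"deltas": "0 0 0.5 0 0 0;0 0 0.5 0 0 0;0 0 1 0 0 0;0 0 1 0 0 0;0 0 1 0 0 0"}}

```text
time: 9.68
eef_pos: [0.5442, 0.3139, 0.3177]
tcp_rot: [0.999, 0.043, 0.0, -0.0]
contact_force: [0.4, 0.1, -0.0]
opening: -0.005
finger_force: 0.0
```

Request:
{"op": "jog_arm", "data": {"deltas": "0 0 0 0 0 0;0 0 0 0 0 0;0 0 0 0 0 0;0 0 0 0 0 0", "gripper": 0.75}}

```text
time: 10.18
eef_pos: [0.5439, 0.3138, 0.3153]
tcp_rot: [0.999, 0.043, -0.001, 0.0]
contact_force: [1.0, 0.4, 0.0]
opening: 0.75
finger_force: 0.0
```

```bash
python3 -c "
from h import *
c=snap('side');s=get_state();print(s['eef_pos'],s['opening'],s['qpos'])
u=c['color'];h=cv2.cvtColor(u,cv2.COLOR_BGR2HSV)[295:330,255:295];m=cv2.inRange(h,(100,120,40),(125,255,255))
n,l,st,ce=cv2.connectedComponentsWithStats(m);print(ce[1:]+[255,295],st[1:])
im=cv2.resize(u[200:350,190:340],(600,600),interpolation=cv2.INTER_CUBIC)
cv2.imwrite('pics/p2.png',im)"
```

```text
[0.54395002 0.31382155 0.31551166] 0.7487900165037032 [3.61905214e-01 1.42501537e-01 1.62662662e+00 1.90294465e-05
 1.37379840e+00 1.84688267e+00]
[[272.24691358 309.43209877]] [[13 10 10 10 81]]
```

View pics/p2.png

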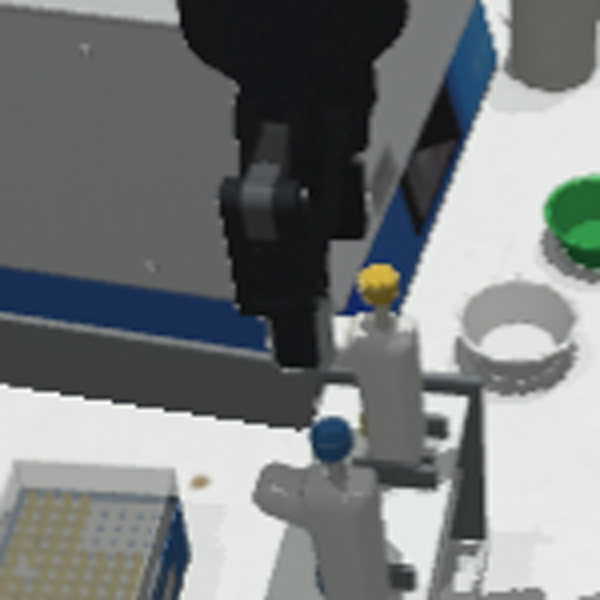

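The blue button is back up, at (272,309), and the fingers straddle it. Descending and gripping.

Request:
{"op": "jog_arm", "data": {"deltas": "0 0 -0.9 0 0 0;0 0 -0.9 0 0 0;0 0 -0.9 0 0 0;0 0 -0.9 0 0 0;0 0 -0.9 0 0 0;0 0 -0.9 0 0 0;0 0 -0.6 0 0 0;0 0 -0.2 0 0 0;0 0 0 0 0 0"}}

```text
time: 11.35
eef_pos: [0.5443, 0.314, 0.1924]
tcp_rot: [0.999, 0.043, 0.0, -0.0]
contact_force: [-0.6, 0.2, 0.2]
opening: 0.747
finger_force: 0.0
```

Request:
{"op": "jog_arm", "data": {"deltas": "0 0 0 0 0 0;0 0 0 0 0 0;0 0 0 0 0 0;0 0 0 0 0 0;0 0 0 0 0 0;0 0 0 0 0 0", "gripper": 0, "squeeze": 60}}

```text
time: 12.1
eef_pos: [0.5446, 0.3141, 0.1931]
tcp_rot: [0.999, 0.043, 0.001, -0.0]
contact_force: [0.5, -0.3, 4.0]
opening: 0.283
finger_force: 60.4
```

Request:
{"op": "jog_arm", "data": {"deltas": "0 0 0.3 0 0 0;0 0 0.5 0 0 0;0 0 0.6 0 0 0;0 0 0.6 0 0 0;0 0 0.6 0 0 0;0 0 0.6 0 0 0;0 0 0.6 0 0 0;0 0 0.6 0 0 0;0 0 0.6 0 0 0;0 0 0.6 0 0 0;0 0 0.6 0 0 0;0 0 0.6 0 0 0;0 0 0.6 0 0 0;0 0 0.5 0 0 0;0 0 0 0 0 0;0 0 0 0 0 0"}}

```text
time: 14.1
eef_pos: [0.544, 0.3138, 0.3498]
tcp_rot: [0.999, 0.043, -0.0, 0.0]
contact_force: [0.1, 0.4, -0.3]
opening: 0.278
finger_force: 59.9
```

```bash
python3 -c "
from h import *
c=snap('side');s=get_state();print(s['eef_pos'],s['opening'],s['qpos'],s['time'])
p=s['eef_pos'];print(proj(c,[p,p-[0,0,.173],p+[0,0,.045]]))
cv2.imwrite('pics/p3.png',cv2.resize(c['color'][180:380,190:390],(600,600),interpolation=cv2.INTER_CUBIC))"
```

```text
[0.54391364 0.3138067  0.34951055] 0.2771464546869156 [ 3.61911221e-01  1.26768771e-01  1.58340343e+00 -1.91070088e-06
  1.43275690e+00  1.84690666e+00] 14.15
[[267.85412617 248.74050235]
 [275.99404951 330.22567933]
 [265.30788592 222.92071447]]
```

View pics/p3.png

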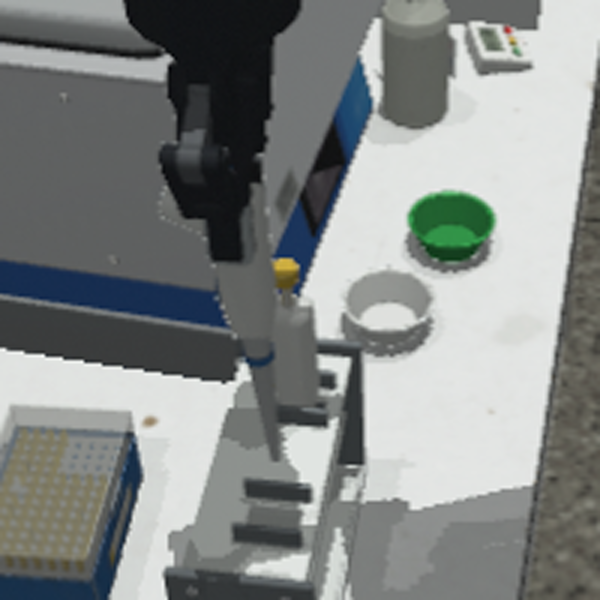

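The pipette is clear of the stand and nearly straight in the grip: its nozzle is at (283,333) against (276,330) predicted, about 4° of tilt. I'll back off toward the robot, then traverse in front of the yellow pipette.

Request:
{"op": "jog_arm", "data": {"deltas": "-0.5 0 0 0 0 0;-0.9 0 0 0 0 0;-0.9 0 0 0 0 0;-0.9 0 0 0 0 0;-0.9 0 0 0 0 0;-0.4 0 0 0 0 0;0 -0.5 0 0 0 0;0 -1 0 0 0 0;0 -1 0 0 0 0;0 -1 0 0 0 0;0 -1 0 0 0 0;0 -1 0 0 0 0;0 -1 0 0 0 0;0 -1 0 0 0 0;0 -1 0 0 0 0;0 -1 0 0 0 0;0 -1 0 0 0 0;0 -1 0 0 0 0;0 -1 0 0 0 0;0 -1 0 0 0 0"}}

```text
time: 16.65
eef_pos: [0.4539, 0.0422, 0.3503]
tcp_rot: [0.999, 0.042, 0.0, 0.0]
contact_force: [0.7, 0.1, -1.1]
opening: 0.28
finger_force: 59.9
```

Request:
{"op": "jog_arm", "data": {"deltas": "0 -1 0 0 0 0;0 -1 0 0 0 0;0 -1 0 0 0 0;0 -1 0 0 0 0;0 -1 0 0 0 0;0 -1 0 0 0 0;0 -0.5 0 0 0 0;0 0 0 0.7 -0.2 0;0 0 0 0.7 -0.2 0;0 0 0 0.7 -0.2 0;0 0 0 0.7 -0.2 0;0 0 0 0.7 -0.2 0;0 0 0 0.7 -0.2 0;0 0 0 0.7 -0.2 0;0 0 0 0.7 -0.2 0;0 0 0 0.7 -0.2 0;0 0 0 0.7 -0.2 0;0 0 0 0 0 0"}}

```text
time: 18.9
eef_pos: [0.4537, -0.0868, 0.3495]
tcp_rot: [0.934, 0.039, 0.112, -0.338]
contact_force: [0.7, 0.1, -0.3]
opening: 0.279
finger_force: 59.9
```

```bash
python3 -c "
from h import *
from scipy.spatial.transform import Rotation as R
c=snap('side','s4.png');t=snap('top');s=get_state();print(s['eef_pos'],s['opening'],s['qpos'],s['time'])
p=s['eef_pos'];z=R.from_quat(s['tcp_rot']).as_matrix()[:,2];print(z,p+.173*z,proj(c,p+.173*z),proj(t,p+.173*z))
a=cv2.resize(t['color'][180:320,270:450],(514,400),interpolation=cv2.INTER_CUBIC)
b=cv2.resize(c['color'][90:310,250:415],(450,600),interpolation=cv2.INTER_CUBIC)
im=np.zeros((600,800,3),np.uint8);im[:,:450]=b;im[:272,450:]=cv2.resize(a,(350,272));cv2.imwrite('pics/p4.png',im)"
```

```text
[ 0.45407126 -0.08638019  0.35041198] 0.27654427282623717 [-0.73040228 -0.20427118  2.00684572  0.645471    1.68132303  0.71380525] 19.0
[ 0.18308339  0.63867971 -0.74737454] [0.48574469 0.0241114  0.22111619] [[340.35210112 212.05359229]] [[332.48237556 268.44663501]]
```

View pics/p4.png

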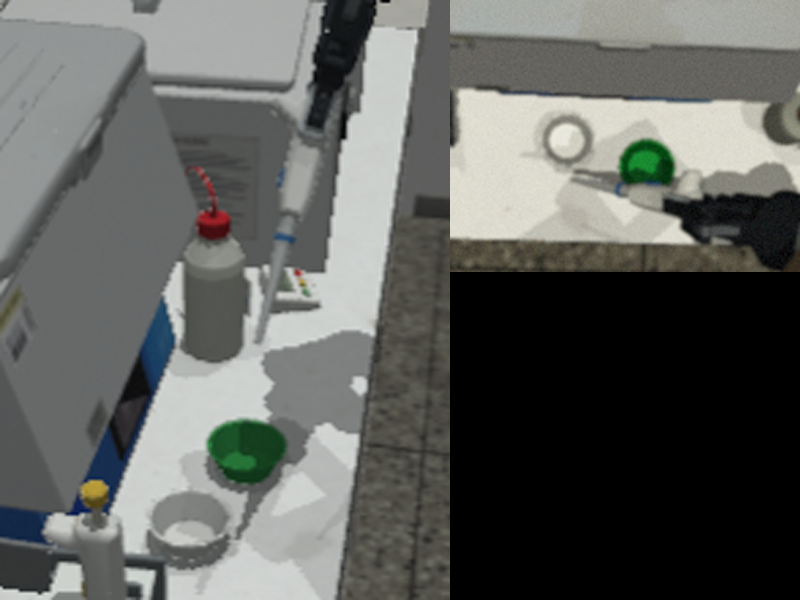

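The nozzle tip is at about (345,216) in side and (333,270.6) in top.

```bash
python3 -c "
from h import *
c=snap('side');t=snap('top')
print(tri(t,(333.3,270.6),c,(345.3,215.8)), tri(t,(330.2,251.8),c,(319,280)))"
```

```text
(array([0.47851792, 0.02145157, 0.21100466]), np.float64(0.0056398979282857005)) (array([0.53175948, 0.02313203, 0.02202542]), np.float64(0.0005940671293535003))
```

Request:
{"op": "jog_arm", "data": {"deltas": "0.4 0.03 0 0 0 0;0.5 0.03 0 0 0 0;0.5 0.03 0 0 0 0;0.5 0.03 0 0 0 0;0.45 0.03 -0.3 0 0 0;0 0 -0.6 0 0 0;0 0 -0.7 0 0 0;0 0 -0.7 0 0 0;0 0 -0.7 0 0 0;0 0 -0.7 0 0 0;0 0 -0.7 0 0 0;0 0 -0.7 0 0 0;0 0 -0.7 0 0 0;0 0 -0.7 0 0 0;0 0 -0.4 0 0 0;0 0 -0.2 0 0 0;0 0 0 0 0 0;0 0 0 0 0 0"}}

```text
time: 21.35
eef_pos: [0.5014, -0.0833, 0.2089]
tcp_rot: [0.934, 0.04, 0.113, -0.338]
contact_force: [0.1, 0.6, -0.7]
opening: 0.281
finger_force: 59.9
```

```bash
python3 -c "
from h import *
c=snap('side');t=snap('top');s=get_state();print(s['eef_pos'],s['tcp_rot'],s['contact_force'],s['dq'].round(3),s['time'])
im=np.zeros((600,800,3),np.uint8)
im[:480,:480]=cv2.resize(c['color'][210:310,270:370],(480,480),interpolation=cv2.INTER_CUBIC);im[:320,480:]=cv2.resize(t['color'][220:300,300:380],(320,320),interpolation=cv2.INTER_CUBIC);cv2.imwrite('pics/p5.png',im)"
```

```text
[ 0.5013896  -0.0832449   0.20885292] [ 0.93367041  0.04029143  0.11279442 -0.33751087] [-0.02727809 -0.35668832 -1.22043676] [-0.    -0.002  0.002 -0.    -0.001 -0.002] 21.45
```

View pics/p5.png

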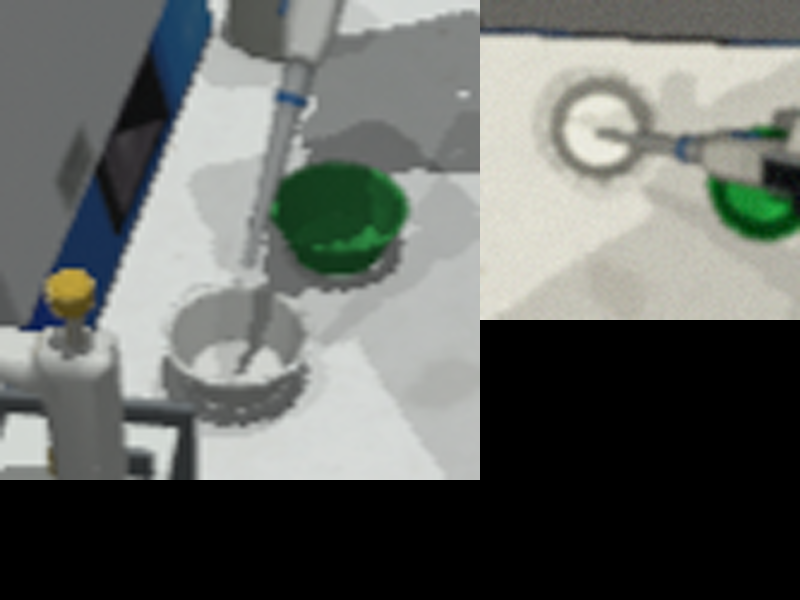

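In top the tip is at (600,131) in the crop, against a dish centre of (601,128). In side it shows clear above the rim, and the arm is still. Handing in.

```bash
python3 -c "
from h import *
c=snap('side');t=snap('top');print(tri(t,(330,252.75),c,(322.1,265.2)))
print(ctrl.sign_off())"
```

```text
(array([0.52546409, 0.02499272, 0.07067624]), np.float64(0.002569257656905634))
the job is handed in; nothing more can be done
None
```

The job is handed in: I pressed the blue button to its stop and it sprang back, and the pipette is held leaning about 41° with its nozzle roughly 43 mm above the rim and about 5 mm off the dish's centre, though sign-off gave no verdict.

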